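# Gauge the depth of a toy house's chimney hole

## Robot

A 7-joint arm with a two-finger parallel gripper is mounted at the origin on the work surface. World frame = base frame: x ahead of the robot, y to its left, z up, the work surface at z = 0. Lengths are in m, angles in rad, forces in N, time in s.
With the tool pointing down it reaches from about 0.425 to 0.95 m from the base axis. Payload 4.7 kg.
Tool frame: the origin (TCP) lies between the finger pads; the fingertips stand 25 mm ahead of it and the grasp point (between the pads) lies 6 mm ahead of it; z points along the fingers, y is the line along which they close (so a half turn about z gives the same grasp; the last joint's range is limited). The gripper opens to 85 mm and grips with 20 to 120 N. Pads are 22 mm wide; open, the fingers measure 114 mm over their backs; the gripper's body (76 mm by 85 mm) begins 54 mm behind the grasp point. The pads swing forward as they close: fully open they stand 13 mm farther back than shut.
Start: joints at [-1.345, 0.469, -0.049, 1.532, 0.024, 1.141, -0.082], TCP at [0.17, 0.653, 0.256] pointing down, gripper open.
Joint ranges: [-2.59, 2.59], [-0.33, 1.99], [-1.39, 1.29], [0.1, 2.45], [-1.04, 4.18], [0.21, 1.99], [-2.66, 2.66]. Speed limits (rad/s): [2.57, 2.57, 3.14, 3.14, 3.14, 3.14, 3.14].

## Interface

Orientations are given as a 3x3 rotation matrix whose columns are the frame's x, y, z axes.
In Python, from rig import * gives the robot as it stands. Calls block until the motion is done:
- movep(position, orientation): joint-space move of the TCP to a pose.
- move_l(position, attitude=None, feed=0.15, until_force=None): straight line of the TCP; attitude=None keeps the orientation; feed is the mean speed in m/s. With until_force (N) it stops when the force on the tool has changed by that much, and returns True; else False.
- move_joints(angles): joint-space move.
- command_gripper(opening, newtons=None): finger opening in m; newtons is the grip in N (None keeps the last); returns when the fingers have stopped.
- sleep(seconds).
- inverse_kinematics(position, orientation): joint angles nearest the present ones, or None.
- sense(): the state.
- camera(name): name is "side" or "top" or "wrist"; returns (picture, depth): 400x640x3 uint8, red, green, blue; 400x640 float32, m along the optical axis (not along the pixel's ray), 0 where there is no reading.
- camera_params(name): a dict with "K" (3x3 intrinsics, pixels), "position" and "rotation" of the camera in the world; the wrist camera has in their place "tool_from_camera" (4x4, takes a point from camera to tool coordinates, whose origin is the TCP and whose axes are the flange's). Camera axes: x right, y down, z forward; pixel columns grow to the right and rows downward; lengths in m; the calibration is good to about 2 mm. A picture is of the moment at which its call begins: read the wrist's pose just before it. camera_params takes no time and is no camera call.
A pose or a line that the arm cannot do raises Unreachable and nothing moves.
- finish_job(): hands the job in; it is judged then, once.
The state is a dict: "time_s": time; "joint_pos": joint angles; "qd": joint speeds; "joint_efforts": joint torques, N m; "position": TCP position; "tcp_rot": TCP orientation; "wrist_force": force on the tool from outside, world axes, zero at the start; "ft_torque": the same for the moment, N m; "finger_gap": finger opening in m; "gripper_force": force on a finger pad.
Only numpy, scipy, OpenCV 4.12 (cv2) and the standard library are available. Lean on these libraries where they do the work, as an engineer would, in place of code of your own. Each camera call takes 0.05 s, during which the arm holds its last target. There are 200 camera calls.

## Task

Find out how deep the chimney hole in the wooden toy house has been drilled: take the depth gauge out of its stand and lower it gently into the hole until its rod touches the bottom, without letting it drop or pressing hard. Then slide the gauge's collar down until it lies on the top of the house, and leave the gauge standing there, rod on the bottom and collar on the house. Do not disturb the paint jars, the brush or the roof.

Things in the scene. Friction and masses are not known exactly. Their poses are not given: they have to be found in the camera images.
- jig: Low wooden tray 100 x 90 x 30 mm, fixed; origin under its centre at table level, x along the 100 mm side. Captive in it, on a firm felt pad (gives 1 mm under 10 N), stands the toy house: a wooden block 80 x 70 mm, 65 mm high, one round hole in its flat top. It is packed up by an unknown amount: its top is 71 to 93 mm above the table, different every time, to be seen or felt.
- hole_axis (a point): Point on the vertical axis of the hole in the house's top, but at table level: it tells where the hole is in plan, not its height. x = 15, y = 12 mm in the jig's frame. The hole is 13.4 mm wide with a 1.5 mm chamfer at the mouth, and blind: 30 to 56 mm deep, different every time, flat floor, to be found by feel.
- gauge: Depth gauge, loose, 120 to 200 g, upright in its stand at the start. Origin: centre of the rod's lower end; z along the rod towards the grip. Wooden rod 12 mm thick with chamfered foot, up to z = 92 mm; round flange 24 mm wide, z 92 to 96; waist to grip, 14 mm wide, z 96 to 122; cap 18 mm wide, z 122 to 126 (top). A sliding collar sits on the rod below the flange.
- collar (a joint): Slip collar on the gauge's rod: aluminium disc 52 mm wide, 12 mm thick; slides against about 5 N of friction and stays where left. Value in m: 0 with its underside 74 mm above the rod's lower end, growing as it slides down to that end, at most 0.060; 0 to 0.008 at the start.
- collar_face (a point): Centre of the collar's underside, on the rod's axis; z along the rod towards the grip. The collar's upper face is 12 mm above it: open fingers (over 24 mm apart) pass down over cap and flange and can press on it.
- stand: Dark wooden block 85 x 85 x 40 mm, fixed to the table, with one upright hole in the middle of its top, 13.4 mm wide and 30 mm deep, in which the gauge stands at the start (rod end 10 mm above the table). Origin under its centre at table level.
- jar_a: Closed paint jar, green glass, black lid, 70 mm wide, 75 mm high, loose; origin under its centre. Leave alone.
- jar_b: Closed paint jar, white, black lid, 70 mm wide, 75 mm high, loose; origin under its centre. Leave alone.
- brush: Flat paint brush, 190 mm long, lying on the table along its x; origin under its middle. Leave alone.
- roof: The house's pitched roof, wooden, 80 x 76 mm and about 50 mm high, loose on the table; origin under its centre. Leave alone.
Mind the look-alikes: they are no part of the job. What is shaped like the jig but blue is not meant. What is shaped like the gauge but yellow is not meant.

How it is judged:
On the way, in this order (a step that is already met when the one before it is completed fails the run):
1. the gauge's rod stands on the bottom of the house's hole (horizontal distance between gauge and hole_axis below 0.006 m and z of hole_floor_c0 in the frame of gauge above -0.007 m and angle between gauge's own z axis and vertical below 0.1 rad), for 0.1 s.
2. the collar lies on the top of the house, the rod still on the bottom (all of step 1 and z of house_c0 in the frame of collar_face between -0.0045 and 0 m), for 0.1 s.
At the end, for the whole second after the job is handed in: The gauge stands upright (within 0.1 rad) in the house's hole, its rod end within 2 mm of the hole's floor, the collar's underside within 2 mm of the house's top, released and at rest (below 0.02 m/s) (all of step 2 and linear speed of gauge below 0.02 m/s); the robot touches nothing.
It fails at once if the gauge, with its collar, presses on the house or the hole's floor with more than 20 N (contact force between gauge and jig above 20 N).
It fails at once if the gauge is dropped down the hole (faster than 0.25 m/s with its foot in the hole) (horizontal distance between gauge and hole_axis below 0.008 m and z of gauge in the frame of jig below 0.071 m and linear speed of gauge above 0.25 m/s).
It fails at once if a jar, the brush or the roof is moved more than 15 mm (distance of any of jar_a, jar_b, brush, roof from where it was at the start of the episode above 0.015 m).
It also fails if it takes over 51 s, if anything falls off the work surface, if the arm or the gripper's body presses on something with over 40 N, if the wrist force passes 120 N, or if a joint passes its speed limit or range.

## Working session

There is one attempt and no reset: what is moved stays moved. The work goes in short steps, each a Python script; the robot and the scene stay as the last script left them, time stands still between calls to the robot, and variables do not carry over. Pictures are saved under pics/ and viewed, at most 10 in all, crops included, and the job is handed in when it is done.

```bash
mkdir -p pics
python3 - <<'E'
from rig import *
import cv2,numpy as np
for n in ["top","side"]:
    im,d=camera(n); cv2.imwrite(f"pics/{n}0.png",im[...,::-1]); np.savez(f"pics/{n}0.npz",im=im,d=d)
    p=camera_params(n); print(n,p["K"],p["position"],p["rotation"])
print(camera_params("wrist")); s=sense(); print(s["time_s"],s["tcp_rot"],s["wrist_force"])
E
```

```text
top [[423.98985665   0.         318.52989677]
 [  0.         423.98985665 197.69580012]
 [  0.           0.           1.        ]] [4.52639650e-01 7.88163381e-04 1.22695415e+00] [[-0.00798215 -0.998022    0.0623568 ]
 [-0.99994463  0.00839407  0.00634664]
 [-0.00685751 -0.06230269 -0.99803374]]
side [[360.88049579   0.         316.83724557]
 [  0.         360.88049579 194.23362376]
 [  0.           0.           1.        ]] [0.10247575 0.5150133  0.54886556] [[-0.77160591 -0.35702466  0.5264577 ]
 [-0.63583387  0.45687517 -0.62207746]
 [-0.01842846 -0.81473828 -0.57953595]]
{'K': array([[340.46872302,   0.        , 316.17745622],
       [  0.        , 340.46872302, 202.10735718],
       [  0.        ,   0.        ,   1.        ]]), 'tool_from_camera': array([[ 2.09236643e-05, -9.59867110e-01, -2.80455221e-01,
         7.02971290e-02],
       [ 9.99999859e-01, -1.28818071e-04,  5.15490104e-04,
         3.60760099e-04],
       [-5.30929697e-04, -2.80455192e-01,  9.59866972e-01,
        -1.18576680e-01],
       [ 0.00000000e+00,  0.00000000e+00,  0.00000000e+00,
         1.00000000e+00]])}
0.1 [[-9.67715075e-01  2.52046406e-01 -3.76716955e-04]
 [ 2.52046674e-01  9.67713457e-01 -1.77174850e-03]
 [-8.20087742e-05 -1.80949799e-03 -9.99998359e-01]] [0.39427721 0.04303053 0.97820508]
```

View pics/top0.png

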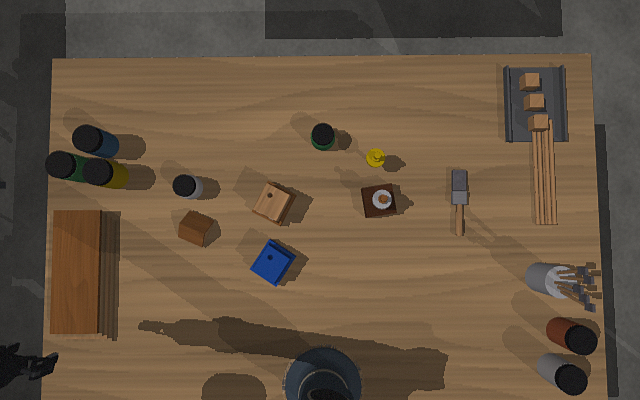

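View pics/side0.png

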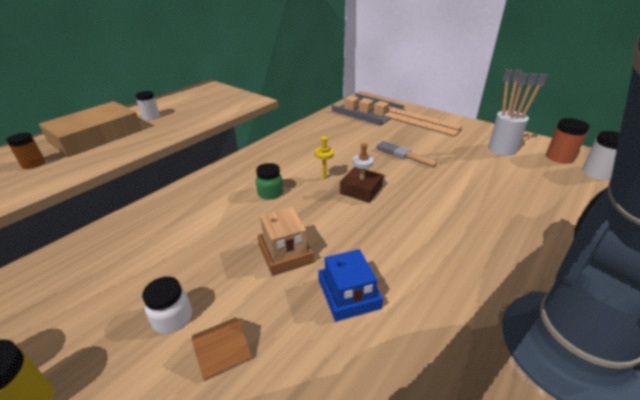

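The gauge candidates are the one with white collar and wooden grip in the dark stand (top 380,201; side 363,160) and the yellow one (top 376,157). The gauge meant is the first: it has a wooden rod and aluminium collar, and it stands in the stand. The house candidates are natural wood (top 272,203) and blue (272,263). The natural one is meant, because blue is excluded. Confirming in one crop and taking coarse positions.

```bash
cat > h.py <<'E'
from rig import *
import cv2,numpy as np
def pt(n,u,v,z=None,d=None,pose=None):
    p=camera_params(n); 
    if n=="wrist":
        T=np.eye(4);T[:3,:3]=pose[1];T[:3,3]=pose[0];T=T@p["tool_from_camera"];R,o=T[:3,:3],T[:3,3]
    else: R,o=np.array(p["rotation"]),np.array(p["position"])
    r=R@np.linalg.inv(p["K"])@np.array([u,v,1.]) 
    return o+r*(d if z is None else (z-o[2])/r[2])
def down(a): # tool x dir angle a, pointing down
    c,s=np.cos(a),np.sin(a); return np.array([[c,s,0],[s,-c,0],[0,0,-1.]])
E
python3 - <<'E'
from h import *
t=np.load("pics/top0.npz");im,d=t["im"],t["d"]
for nm,u,v in [("house",272,190),("hole",270,202),("stand",368,212),("cap",384,199),("jara",322,136),("jarb",185,187),("yel",376,157),("roof",196,230),("blue",272,263)]:
    print(nm,pt("top",u,v,d=np.median(d[v-1:v+2,u-1:u+2])).round(3))
c=cv2.resize(im[130:290,160:420,::-1],(780,480),interpolation=cv2.INTER_CUBIC);cv2.imwrite("pics/c1.png",c)
E
```

```text
house [0.546 0.133 0.087]
hole [0.513 0.139 0.088]
stand [ 0.486 -0.13   0.04 ]
cap [ 0.516 -0.161  0.136]
jara [ 0.694 -0.003  0.074]
jarb [0.557 0.373 0.076]
yel [ 0.627 -0.143  0.125]
roof [0.439 0.349 0.051]
blue [0.349 0.136 0.071]
```

View pics/c1.png

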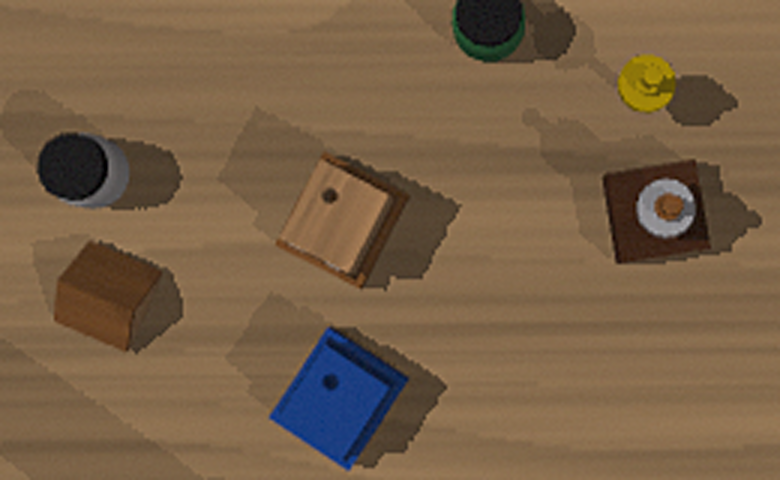

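The crop confirms it. The natural house's hole is at crop (330,196), which is top (270,195). The gauge with its grey-white collar is in the dark stand at crop (668,207). Next come wrist close-ups over each.

Run:
```python
from h import *
G=np.array([.507,-.157,.27]);H=np.array([.53,.139,.24])
for a in np.radians([-180,-135,-90,-45,0,45,90,135]):
    r=[inverse_kinematics(p,down(a)) for p in (G,H)]
    print(round(np.degrees(a)),[None if q is None else np.round(q,2) for q in r])
```

```text
-180 [array([-0.51,  0.29,  0.91,  1.9 , -0.26,  1.08,  2.07]), array([-0.56,  0.28,  0.28,  1.87, -0.09,  1.  ,  1.33])]
-135 [array([ 1.  ,  0.38, -0.99,  1.82,  0.34,  1.13,  2.25]), array([-0.43,  0.28,  0.12,  1.86, -0.04,  1.  ,  2.06])]
-90 [array([-0.65,  0.37,  1.12,  1.9 , -0.37,  1.11, -2.52]), array([ 0.52,  0.54, -1.17,  1.81,  0.54,  1.16,  2.32])]
-45 [array([-0.65,  0.37,  1.12,  1.9 , -0.37,  1.11, -1.74]), array([-1.16,  0.46,  1.12,  1.9 , -0.47,  1.08, -2.21])]
0 [array([-0.58,  0.32,  1.  ,  1.9 , -0.3 ,  1.09, -1.02]), array([-0.91,  0.33,  0.73,  1.89, -0.26,  1.02, -1.64])]
45 [array([-0.57,  0.31,  0.99,  1.9 , -0.3 ,  1.09, -0.24]), array([-0.81,  0.3 ,  0.59,  1.88, -0.2 ,  1.01, -0.92])]
90 [array([-0.55,  0.31,  0.96,  1.9 , -0.28,  1.08,  0.53]), array([-0.74,  0.29,  0.5 ,  1.88, -0.17,  1.01, -0.17])]
135 [array([-0.52,  0.3 ,  0.93,  1.9 , -0.27,  1.08,  1.3 ]), array([-0.66,  0.29,  0.4 ,  1.88, -0.13,  1.01,  0.58])]
```

Run:
```python
from h import *
out=[]
for n,p in [("h",[.53,.139,.24]),("g",[.507,-.157,.28])]:
    movep(p,down(0)); sleep(.2)
    s=sense();im,d=camera("wrist")
    np.savez(f"pics/w{n}.npz",im=im,d=d,p=s["position"],R=s["tcp_rot"]);out.append(im[...,::-1]); print(s["time_s"],s["position"])
cv2.imwrite("pics/w1.png",cv2.resize(np.vstack(out),(480,600)))
```

```text
2.5417 [0.52995456 0.13964145 0.23994784]
3.9417 [ 0.50749394 -0.15546835  0.27967786]
```

View pics/w1.png

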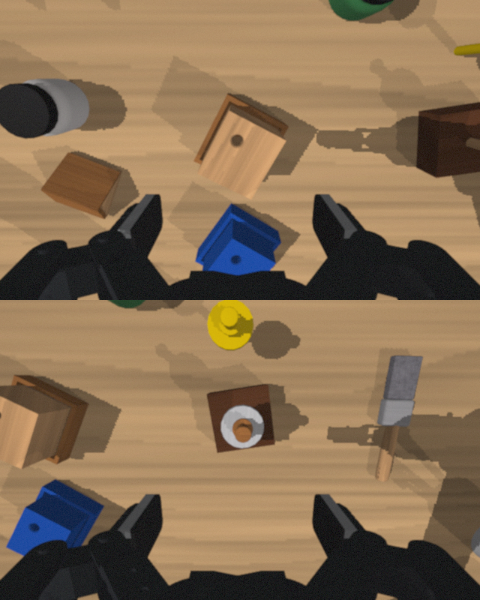

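The hole in the natural house is at wrist pixel (316,188). The gauge's collar is at (324,169) in the second view, with cap and grip inside it. The fingers are clear of both. Next I refine these by masks.

```bash
cat >> h.py <<'E'
def cloud(n,d,pose=None):
    p=camera_params(n)
    if n=="wrist":
        T=np.eye(4);T[:3,:3]=pose[1];T[:3,3]=pose[0];T=T@p["tool_from_camera"];R,o=T[:3,:3],T[:3,3]
    else: R,o=np.array(p["rotation"]),np.array(p["position"])
    v,u=np.mgrid[:400,:640]; r=np.stack([u,v,np.ones_like(u)],-1)@np.linalg.inv(p["K"]).T@R.T
    return o+r*d[...,None]
E
python3 - <<'E'
from h import *
w=np.load("pics/wh.npz");im,d=w["im"],w["d"];po=(w["p"],w["R"])
P=cloud("wrist",d,po)
box=(slice(174,203),slice(300,333))
ring=P[203:218,300:325,2]; zt=np.median(ring); print("housetop",zt,ring.std())
g=cv2.cvtColor(im,cv2.COLOR_RGB2GRAY)[box]; print(g[::3,::3])
m=(g<0.5*(np.median(g)+g.min())).astype(np.uint8)
n,l,st,c=cv2.connectedComponentsWithStats(m);k=1+np.argmax(st[1:,4]);print(st[k],c[k]);u,v=c[k]+[300,174]
print("hole",u,v,pt("wrist",u,v,z=zt,pose=po))
# top view hole check
t=np.load("pics/top0.npz");gt=cv2.cvtColor(t["im"],cv2.COLOR_RGB2GRAY)[188:203,262:279].astype(float);wt=np.clip(np.median(gt)*.75-gt,0,None);vv,uu=np.mgrid[188:203,262:279]
print("top hole",pt("top",(uu*wt).sum()/wt.sum(),(vv*wt).sum()/wt.sum(),z=zt))
w=np.load("pics/wg.npz");im,d=w["im"],w["d"];po=(w["p"],w["R"])
P=cloud("wrist",d,po);sub=np.zeros((400,640),bool);sub[110:215,265:380]=1
hist=np.histogram(P[sub][:,2],bins=np.arange(.0,.15,.005));print(hist[0])
hsv=cv2.cvtColor(im,cv2.COLOR_RGB2HSV)
for nm,mk in [("collar",sub&(P[...,2]>.07)&(P[...,2]<.108)&(hsv[...,1]<60)),("cap",sub&(P[...,2]>.129))]:
    q=P[mk];(c,r)=cv2.minEnclosingCircle(np.argwhere(mk)[:,::-1].astype(np.float32))
    z=np.median(q[:,2]);print(nm,len(q),z,q.min(0),q.max(0),c,r,pt("wrist",*c,z=z,pose=po))
E
```

```text
housetop 0.0880007413321523 0.013965738593586335
[[160 162 148 142 151 163 158 156 159 164 175]
 [163 156 141 147 159 159 154 160 163 172 172]
 [162 150 141 145 116  80  87 138 164 175 164]
 [159 142 145 100  77  74  76  74 151 174 158]
 [146 142 143  82  73  73  76  74 135 159 157]
 [139 149 147  90  68  62  72  89 131 152 151]
 [144 156 159 108  75  67  76 108 142 155 150]
 [152 162 159 152 122 112 126 141 152 154 151]
 [159 164 156 158 164 165 162 152 154 151 151]
 [162 164 155 161 165 167 158 151 150 150 149]]
[  8   6  16  15 189] [15.43915344 13.01587302]
hole 315.4391534391534 187.015873015873 [0.53606428 0.14049971 0.08800074]
top hole [0.53399065 0.13793393 0.08800074]
[5068   14   13   18   15   17   16  305 3602    0    0    0    0    0
    0    0    3   20   88 1765   11  253   14   18    8    0    4  382
    0]
collar 1876 0.09634949768295992 [ 0.496091   -0.18660776  0.08390033] [ 0.54767229 -0.13600703  0.10700831] (322.9273681640625, 168.57789611816406) 28.79889678955078 [ 0.52285778 -0.16119684  0.0963495 ]
cap 427 0.13703088283450532 [ 0.51307644 -0.17005923  0.13399745] [ 0.58001883 -0.15265698  0.39820988] (323.6738586425781, 170.84178161621094) 63.64596939086914 [ 0.52877805 -0.16098409  0.13703088]
```

Run:
```python
from h import *
x,y=.5222,-.161
command_gripper(.05,25)
movep([x,y,.20],down(0)); move_l([x,y,.133],feed=.1)
command_gripper(.0,25); sleep(.2); s=sense(); print("gap",s["finger_gap"],s["gripper_force"],s["wrist_force"],s["position"])
f0=s["wrist_force"]
move_l([x,y,.145],feed=.03); s=sense(); print(s["finger_gap"],s["wrist_force"],s["time_s"])
im,d=camera("side");cv2.imwrite("pics/s2.png",cv2.resize(im[110:210,310:420,::-1],(660,600),interpolation=cv2.INTER_CUBIC))
```

```text
gap 0.015687850097580554 24.378680884838104 [0.29446882 0.12400577 4.98580852] [ 0.52268157 -0.1612061   0.13352066]
0.015999352413746955 [ 0.15619899  0.18666762 -1.88601609] 6.8333
```

View pics/s2.png

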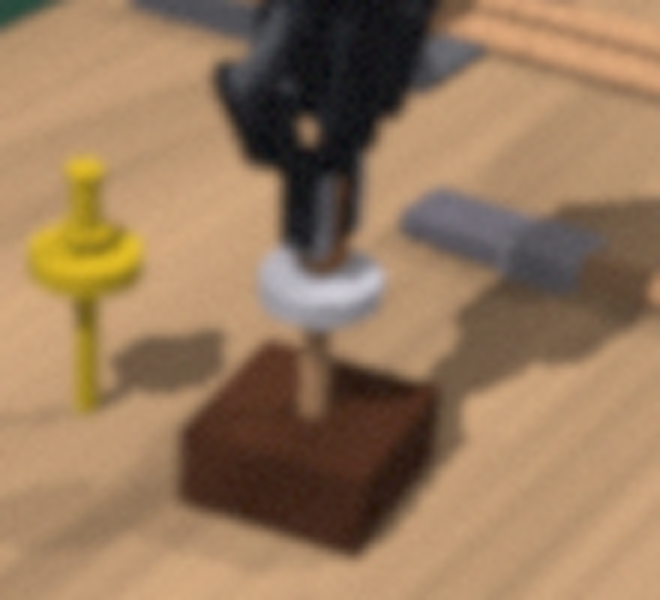

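The gauge is gripped (gap 16 mm) and lifting upright out of the stand, with no lean visible. Next I carry it over the house and check rod against hole in the side view.

Run:
```python
from h import *
p=sense()["position"]
move_l([p[0],p[1],.26],feed=.15)
move_l([.5361,.1405,.26],feed=.15); move_l([.5361,.1405,.235],feed=.1); sleep(.2)
s=sense();print(s["finger_gap"],s["wrist_force"],s["position"],s["time_s"])
im,d=camera("side");np.savez("pics/s3.npz",im=im,d=d)
t0=np.load("pics/side0.npz")["im"]
P=cloud("side",d)
m=(np.hypot(P[...,0]-.536,P[...,1]-.1405)<.045)&(P[...,2]>.095)&(P[...,2]<.24)
for lo in np.arange(.1,.22,.008):
    q=P[m&(P[...,2]>=lo)&(P[...,2]<lo+.008)]
    if len(q)>3: print(round(lo,3),len(q),np.median(q,0).round(4),np.ptp(q,0).round(3))
a=cv2.resize(t0[190:280,225:345,::-1],(400,300),interpolation=3);b=cv2.resize(im[125:275,215:335,::-1],(480,600),interpolation=3)
cv2.imwrite("pics/s3.png",b)
```

```text
0.0159524354897271 [ 0.2782533  -0.00598183 -1.81589715] [0.53652521 0.14050496 0.23561833] 10.5583
0.108 10 [0.5312 0.1444 0.1144] [0.006 0.009 0.004]
0.116 18 [0.5313 0.1454 0.1201] [0.009 0.007 0.007]
0.124 19 [0.5311 0.1446 0.1279] [0.009 0.009 0.007]
0.132 20 [0.5314 0.1453 0.135 ] [0.009 0.011 0.007]
0.14 23 [0.5307 0.1453 0.1438] [0.01  0.009 0.008]
0.148 18 [0.5319 0.1438 0.1516] [0.006 0.009 0.007]
0.156 24 [0.5312 0.1448 0.1598] [0.009 0.01  0.008]
0.164 18 [0.5312 0.1447 0.1677] [0.007 0.009 0.006]
0.18 33 [0.5179 0.1598 0.1868] [0.039 0.039 0.002]
0.188 114 [0.5165 0.1572 0.1925] [0.047 0.042 0.008]
0.196 237 [0.529  0.1471 0.197 ] [0.05  0.051 0.008]
0.204 60 [0.5288 0.1442 0.2075] [0.019 0.025 0.008]
0.212 62 [0.5286 0.1431 0.217 ] [0.019 0.041 0.008]
```

View pics/s3.png

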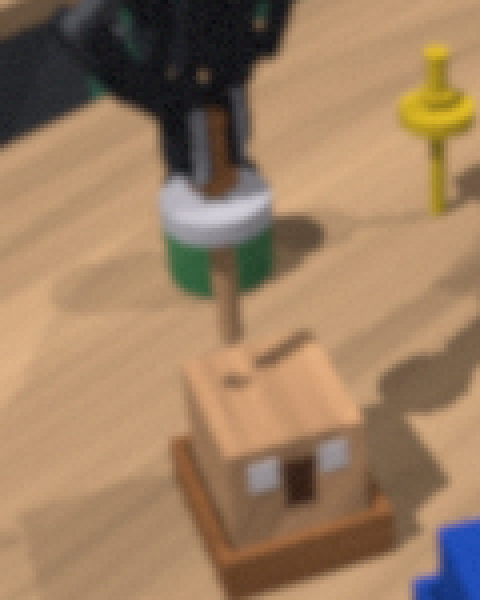

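The rod hangs vertically over the house, with its foot just above the hole (crop 235,380, which is side 274,220). I measure the hole in the same side view.

Run:
```python
from h import *
t=np.load("pics/side0.npz");g=cv2.cvtColor(t["im"],cv2.COLOR_RGB2GRAY).astype(float);sl=(slice(213,226),slice(266,283));print(g[sl].astype(int)[:, ::1])
s3=np.load("pics/s3.npz")
P=cloud("side",t["d"]);q=P[225:232,275:292];print("top z",np.median(q[...,2]))
w=np.clip(np.median(g[sl])*.8-g[sl],0,None);v,u=np.mgrid[213:226,266:283];U,V=(u*w).sum()/w.sum(),(v*w).sum()/w.sum()
print(U,V,pt("side",U,V,z=.088))
# rod horizontal pixel centre per row near foot
hsv=s3["im"].astype(int);P3=cloud("side",s3["d"]);m=(np.hypot(P3[...,0]-.536,P3[...,1]-.1405)<.03)&(P3[...,2]>.105)&(P3[...,2]<.17)
for r in range(180,216,5):
    c=np.where(m[r])[0]
    if len(c): print(r,c.min(),c.max(),pt("side",c.mean(),r,d=s3["d"][r,c].mean()).round(4))
```

```text
[[157 157 157 159 161 165 168 171 170 164 157 155 155 158 159 160 164]
 [154 157 160 161 161 165 167 171 173 167 162 158 156 157 158 160 162]
 [152 153 158 162 164 164 165 169 172 170 165 159 155 155 156 158 160]
 [154 152 159 160 163 164 160 166 170 172 167 161 155 157 156 157 159]
 [156 152 155 158 160 157 154 159 161 166 165 159 157 154 157 155 158]
 [158 152 151 155 152 144 138 136 143 149 150 152 153 156 155 154 157]
 [160 154 150 150 142 128 116 117 122 128 134 142 152 154 156 156 156]
 [162 158 153 149 137 119 108 107 114 121 129 142 152 157 155 155 154]
 [167 160 156 150 142 129 121 120 121 127 138 152 160 161 158 154 154]
 [165 161 157 152 149 145 144 141 142 146 154 162 166 163 159 156 155]
 [165 165 160 154 152 154 155 157 157 158 162 167 170 165 159 157 156]
 [164 165 162 154 153 154 158 163 163 162 164 167 169 166 162 159 156]
 [162 167 164 160 153 153 157 159 163 164 164 163 166 167 162 161 157]]
top z 0.08654936590417289
272.83263598326363 219.9267782426778 [0.53420162 0.14357685 0.088     ]
190 267 273 [0.5322 0.1438 0.1622]
195 268 273 [0.5326 0.1434 0.1502]
200 268 274 [0.5324 0.144  0.1388]
205 269 274 [0.5328 0.1438 0.1264]
210 270 274 [0.5322 0.1445 0.1148]
```

Run:
```python
from h import *
print(move_l([.5361,.1405,.218],feed=.05,until_force=3))
r=move_l([.5361,.1405,.150],feed=.02,until_force=3)
s=sense();print(r,s["finger_gap"],s["wrist_force"],s["ft_torque"],s["position"],s["time_s"])
```

```text
False
True 0.01631875686401844 [-0.09252888 -0.49581163  4.38136364] [0.04689719 0.02944371 0.02348954] [0.53635271 0.14049936 0.16086063] 13.5833
```

The rod stopped with a clean vertical reaction at TCP z 0.1609, with the foot about 0.037, so the hole is about 50 mm deep. Cap clearance over the collar (about 63 mm) fits under the palm, so I release, then press the collar down with the open fingers.

Run:
```python
from h import *
command_gripper(.033,25); sleep(.2)
s=sense();print(s["finger_gap"],s["wrist_force"],s["position"],s["time_s"]);p=s["position"]
r=move_l([.5361,.1405,.142],feed=.02,until_force=3);s=sense();print(r,s["position"],s["wrist_force"])
r=move_l([.5361,.1405,.118],feed=.012,until_force=10)
s=sense();print(r,s["finger_gap"],s["wrist_force"],s["ft_torque"],s["position"],s["time_s"])
im,d=camera("side");cv2.imwrite("pics/s4.png",cv2.resize(im[125:275,215:335,::-1],(480,600),interpolation=3))
```

```text
0.03292976111439834 [ 0.06526474 -0.55312376 -0.137852  ] [0.53516891 0.14041191 0.15986047] 14.0917
True [0.53591481 0.14046747 0.14606627] [-0.26847564 -0.26412687  3.37677321]
True 0.03315995657163907 [-2.17068472  0.30582341  9.64792242] [-0.03423042  0.6307605   0.00221304] [0.53652519 0.14049263 0.12190855] 16.625
```

View pics/s4.png

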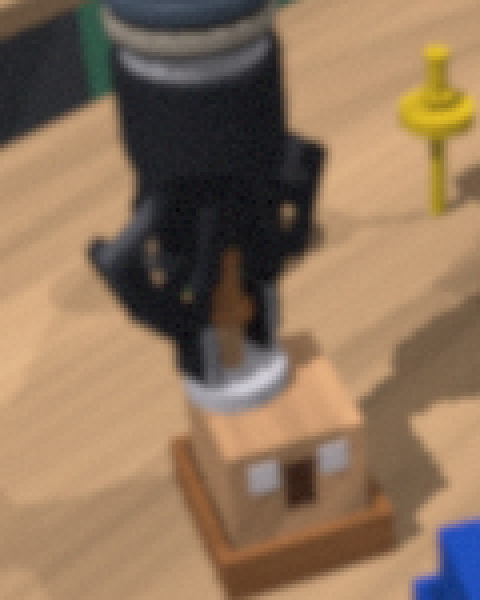

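The collar appears to lie on the house top (crop 235,385) with the rod standing in the hole. I back off and check the heights.

Run:
```python
from h import *
p=sense()["position"]
move_l([p[0],p[1],.25],feed=.1); sleep(.2)
s=sense();im,d=camera("wrist");po=(s["position"],s["tcp_rot"]);P=cloud("wrist",d,po)
rr=np.hypot(P[...,0]-.5355,P[...,1]-.1405)
sat=cv2.cvtColor(im,cv2.COLOR_RGB2HSV)[...,1]
col=(rr<.024)&(rr>.014)&(P[...,2]<.115)&(P[...,2]>.08)&(sat<60)
hs=(rr<.045)&(rr>.03)&(P[...,2]<.1)&(P[...,2]>.075)&(sat>60)
cap=(rr<.012)&(P[...,2]>.13)
for m in(col,hs,cap): print(m.sum(),np.median(P[m],0) if m.any() else None,np.percentile(P[m][:,2],[10,90]) if m.any() else None)
A=np.c_[P[col][:,:2],np.ones(col.sum())];print("collar tilt",np.linalg.lstsq(A,P[col][:,2],rcond=None)[0][:2])
im2,d2=camera("side");print(s["time_s"],s["wrist_force"])
a=cv2.resize(im[130:270,220:420,::-1],(600,420),interpolation=3);cv2.imwrite("pics/s5.png",cv2.resize(im2[150:270,225:325,::-1],(500,600),interpolation=3))
```

```text
1324 [0.54330155 0.14103263 0.09984894] [0.09903606 0.10062605]
1945 [0.51163381 0.12061462 0.08774147] [0.08679715 0.08861803]
1216 [0.53953457 0.14062787 0.16373533] [0.13442817 0.16574418]
collar tilt [-0.00304595 -0.00055684]
18.3083 [ 0.29519442 -0.01584623 -0.04619399]
```

View pics/s5.png

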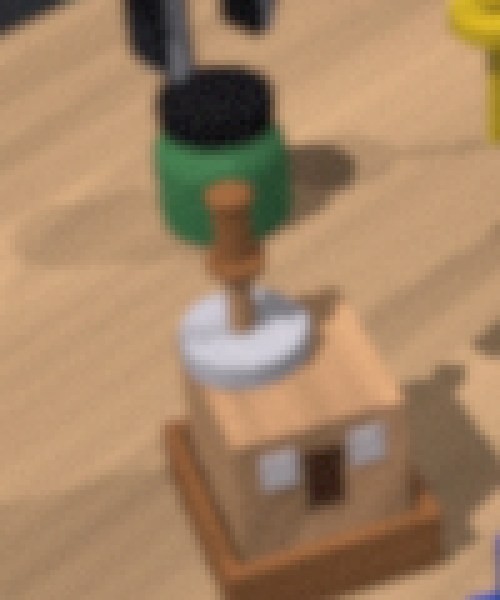

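The collar's upper face is 12.1 mm above the house top, so its underside is flush, and it lies level. The foot height from the cap (about 37.7 mm) agrees with the bottom contact felt earlier (37.4 mm), and the robot is clear.

```bash
python3 -c "
from rig import *
print(finish_job())"
```

```text
the job is handed in; nothing more can be done
None
```

The job is handed in, with no verdict shown: the hole is about 50 mm deep, the gauge stands on its floor, the collar lies flush on the house top, and the robot is clear.

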